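# Set up the wet grinder for scissors

### The arm

A 6-joint arm with a two-finger parallel gripper is mounted at the origin on the work surface. World frame = base frame: x ahead of the robot, y to its left, z up, the work surface at z = 0. Lengths are in m, angles in rad, forces in N, time in s.
With the tool pointing down it reaches from about 0.375 to 0.825 m from the base axis. Payload 5.5 kg.
Tool frame: the origin (TCP) lies on the centre line of the jaws, within the pads' length; the fingertips stand 8 mm ahead of it and the grasp point (between the pads) lies 11 mm behind it; x points along the fingers, y is the direction in which the jaws open and shut, and the axes are right-handed (so a half turn about x gives the same grasp; the last joint's range is limited). The gripper opens to 85 mm and grips with 20 to 120 N. Pads are 22 mm wide; open, the fingers measure 114 mm over their backs; the gripper's body (76 mm by 85 mm) begins 54 mm behind the grasp point. The pads swing forward as they close: fully open they stand 13 mm farther back than shut.
Start: joints at [-1.309, 0.314, -0.047, 1.21, 0, 1.571], TCP at [0.155, -0.58, 0.239] pointing down, gripper open.
Joint ranges: [-2.67, 2.67], [-0.69, 1.73], [-1.03, 1.25], [-2.08, 2.16], [-1.42, 1.45], [-3.14, 3.14]. Speed limits (rad/s): [2.39, 2.39, 3.01, 3.14, 3.14, 3.14].

### API

Orientations are given as a rotation vector (axis times angle).
In Python, from plant import sense, imaging, r gives the robot as it stands. The module is installed in compiled form; this text tells all that it offers.
- The arm moves only by the shell command python3 -m jog 'ROWS' [FORCE]. ROWS is JSON, one flat list of numbers, 7 for each row, row after row: the shift along the tool's x, y, z in cm, then the turn, a rotation vector about the tool's x, y, z in rad, then the closure, from -1 (fully open) to 1 (shut), so that 0 is half open. A call has 1 to 10 rows; each row shifts and turns the commanded pose from where the row before left it, along the tool's axes as they then stand; what a row does not reach is not made up. A row lasts 1/12 s, in which the tool goes at most 41.7 mm and 7.16 degrees, less where a joint would pass 70% of its speed; a pose out of reach is approached as far as the arm can. A call with a gripper value outside its range is refused whole. The fingers move at their own pace and stop on an object; FORCE is the grip in N (left out, the last holds). Time passes only in rows, so rows that do not move let the fingers close. It gives the time, the measured TCP pose, the force and the opening at its end, in the units of the state.
- sense(): the state, without advancing time (a new reading comes with each control period).
- imaging.grab_frame(name): name is "side" or "top" or "wrist"; returns the picture (480x640x3 uint8, red, green, blue); there is no depth.
- imaging.camera_params(name): a dict with "fovy" (degrees; the focal length in pixels is half the picture's height over the tangent of half this angle, whatever the lens; pixels are square), "cx", "cy" (the principal point, pixels), "R" (3x3) and "t" (3): a world point X has camera coordinates R X + t. Camera axes: x right, y down, z forward; pixel columns grow to the right and rows downward; lengths in m; the calibration is good to about 2 mm. The wrist camera is an equidistant fisheye: a pixel r from the principal point sees the ray r / f radians off the axis. A picture is of the moment at which its call begins: read the wrist's pose just before it. camera_params takes no time and is no camera call; for the wrist camera it gives the pose at the moment of the call.
- r.finish_job(): hands the job in, once; it reports no verdict.
The state is a dict: "clock": time; "joint_pos": joint angles; "joint_vel": joint speeds; "effort": joint torques, N m; "tool_pos": TCP position; "eef_rot": TCP orientation; "ft_force": force on the tool from outside, world axes, zero at the start; "moment": the same for the moment, N m; "gripper_width": opening from 0.0 (shut) to 1.0 (fully open).
Only numpy, scipy, OpenCV 4.12 (cv2) and the standard library are available. Lean on these libraries where they do the work, as an engineer would, in place of code of your own. Each camera call takes 0.05 s, during which the arm holds its last target.

### The job

Set the wet grinder up for sharpening shears: lower the scissor rest, the one with the wing screw, gently over the grinder's support bar so that it sits fully down, square and centred in front of the stone with the wide overhang of its plate towards the stone. Set the height dial exactly four clicks up (clockwise) from its bottom stop. Leave the knife rest and the other things on the bench where they are.

Things in the scene. Friction and masses are not known exactly. Their poses are not given: they have to be found in the camera images.
- scissor_rest: Loose steel saddle, 0.42 kg, upright on its feet on the bench. Plate 80 x 58 x 5 mm; two cheeks below, 70 mm long (x), 4 mm thick, form a channel along x 24 mm wide, flared to 32 mm at the foot; dark wing screw on top. Origin: seat point, mid-channel on the plate's underside, 37.6 mm above the feet. x along channel, z up; plate reaches 36 mm to -y (overhang, stone side) and 22 mm to +y.
- wing_grip (a point): Grip point on the scissor rest's wing, 44 mm above its seat point, 16 mm below the wing's top. The wing is an upright dark blade 10 mm thick (rest's x), 34 mm wide (rest's y), 36 mm high; grip it across its thickness, fingers closing along the rest's x. The clamp jaw's top is 31 mm below this point.
- stone_edge (a point): Middle of the scissor rest's overhanging edge, 36 mm to -y of its seat point; it must face the stone.
- support_bar: Square steel bar 18 x 18 mm, 205 mm long, free end black-capped, other end in the dark collar (46 mm dia., top 8 mm above the bar) on the lift column. Origin: seat on its top face in front of the stone's middle, about 155 mm up, 70 mm from the free end, 135 mm from the column. x along the bar to the column, z up, stone to -y (44 mm off). Rest seated = its frame on this one. Rises 0.4 mm a click.
- height_dial (a joint): Click-stop height dial, vertical axis: radians clockwise (seen from above) from its bottom stop (0) to 2.51 (eighth click). 20 clicks a turn, one each 0.314 rad (18 degrees); fourth click = 1.257. Starts on the stop, first or second click. A spring ball holds each click with about 0.1 N m; let go in between, it snaps to the nearer click.
- dial_grip (a point): On the dial's axis at half height, about 203 mm above the bench; turns with it. Black fluted knob, 44 mm dia., 26 mm high (top 11 mm above this point), on top of the lift column, with an aluminium pointer rib on top that points straight away from the stone, at the index plate's long mark, on the bottom stop. Index plate: disc of 68 mm dia., top 28 mm below this point.
- grinder: Fixed wet grinder: grey housing, 202 mm high (handle to 228 mm); stone 200 mm dia., 40 mm wide, axle along x 130 mm up, at its -x end; honing wheel at the +x end. Origin: on the bench under its middle; +y is the worker's side with bar and dial. In this frame the bar's seat is at (-85, 140) mm, the dial's axis at (50, 140) mm.
- knife_rest: Knife rest, loose, leave alone: aluminium saddle of the same kind, plate 95 x 58 mm with a low fence (16 mm) along one long edge, no wing screw. Origin and axes as on the scissor rest; top 59 mm above the bench.
- shears: Tailor's shears, 270 mm, lying flat, to be left alone. Origin: near the pivot, on the bench; x to the tips.
- whetstone: Whetstone 180 x 65 x 25 mm lying on the bench, to be left alone. Origin: centre of its underside.
- kitchen_knife: Kitchen knife 290 mm long lying flat, 18 mm high, to be left alone. Origin: at the bolster, on the bench; x to the tip.
- oil_bottle: Amber oil bottle, 56 mm in diameter, 140 mm high, standing, to be left alone. Origin: centre of its underside.
- mug: White mug, 76 mm in diameter, 85 mm high, standing, to be left alone. Origin: centre of its underside.
- brush: Brush, 200 mm, lying on the bench, to be left alone. Origin: on the bench near its middle; x to the bristles.
There are look-alikes about, which are no part of the job. What is shaped like the scissor_rest but green is not meant.

How it is judged:
By the outcome, as a careful person would: the job done as asked, in the order asked, and still so for the second after the job is handed in, with the robot touching nothing.
It also fails if it takes over 58 s, if anything falls off the work surface, if the arm or the gripper's body presses on something with over 40 N, if the wrist force passes 120 N, or if a joint passes its speed limit or range.

## Working session

There is one attempt and no reset: what is moved stays moved. The work goes in short steps, Python scripts to look and compute and a shell command to move; the robot and the scene stay as the last step left them, time stands still between calls to the robot, and variables do not carry over. Pictures are saved under pics/ and viewed, and the job is handed in when it is done.

```bash
mkdir -p pics; python3 - <<'E'
from plant import sense, imaging, r
import cv2
print(sense())
for n in("side","top","wrist"):
    p=imaging.camera_params(n); print(n,p)
    cv2.imwrite(f"pics/{n}0.png",imaging.grab_frame(n)[:,:,::-1])
E
```

```text
{'clock': 0.0, 'joint_pos': array([-1.30899132e+00,  3.14259821e-01, -4.80434944e-02,  1.21022147e+00,
       -4.08603706e-06,  1.57080913e+00]), 'joint_vel': array([-1.49554091e-06,  1.43226340e-03, -2.24262018e-03,  3.96200460e-04,
       -2.84478608e-04, -3.52369246e-04]), 'effort': array([ 6.12903750e-04, -5.39588857e+01,  3.39748085e+01,  1.92356331e-02,
        1.57432155e-04,  1.81355961e-05]), 'tool_pos': array([ 0.155149  , -0.57901604,  0.23842991]), 'eef_rot': array([ 2.08222998,  0.27595409, -2.0827124 ]), 'ft_force': array([-0.00117184,  0.29064944, -0.65219477]), 'moment': array([0.0381176 , 0.04026726, 0.0550313 ]), 'gripper_width': 1.0017264305119657}
side {'fovy': 56.03194670941224, 'cx': 315.5678301298661, 'cy': 240.1504672897728, 'R': array([[-0.87860757, -0.47754362, -0.0009075 ],
       [-0.35980792,  0.6632389 , -0.65624113],
       [ 0.31398565, -0.5762519 , -0.7545507 ]]), 't': array([0.49630431, 0.19655348, 1.23555259])}
top {'fovy': 47.239990309483865, 'cx': 318.1979725955834, 'cy': 235.27200866899108, 'R': array([[-0.00168691, -0.99998399,  0.00540164],
       [-0.99653345,  0.00123175, -0.08318396],
       [ 0.08317597, -0.00552324, -0.99651957]]), 't': array([0.10144407, 0.51021167, 1.65111242])}
wrist {'fovy': 65.70646984690485, 'cx': 320.5130143716694, 'cy': 238.57474898140566, 'R': array([[ 2.58669246e-01, -9.65965601e-01, -8.23795012e-04],
       [-9.29029772e-01, -2.49011850e-01,  2.73672763e-01],
       [-2.64563610e-01, -7.00253972e-02, -9.61822510e-01]]), 't': array([-0.59944142, -0.03589889,  0.37877946])}
```

View pics/side0.png

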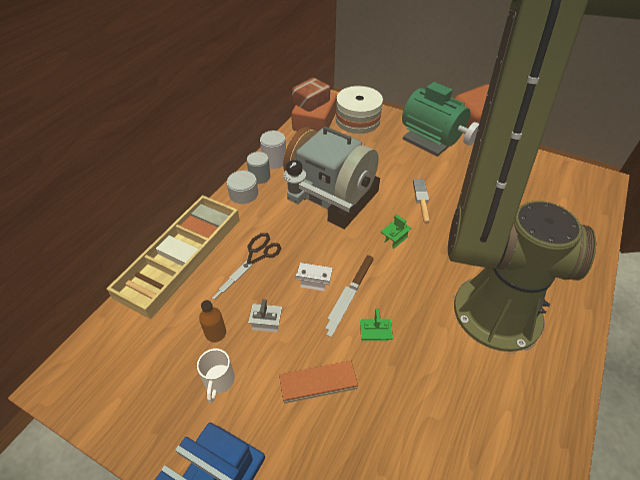

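View pics/top0.png

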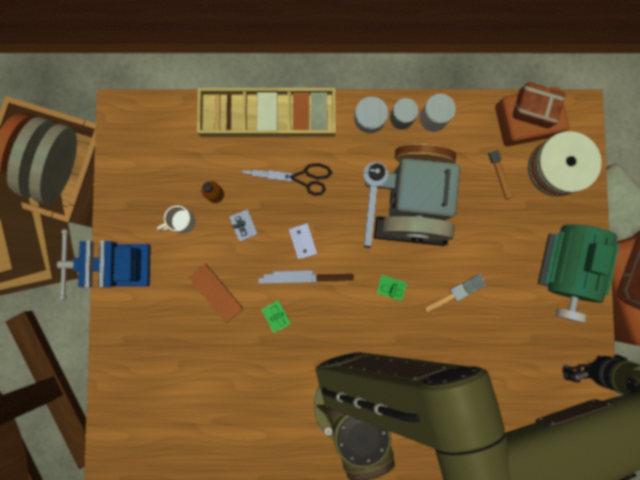

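View pics/wrist0.png

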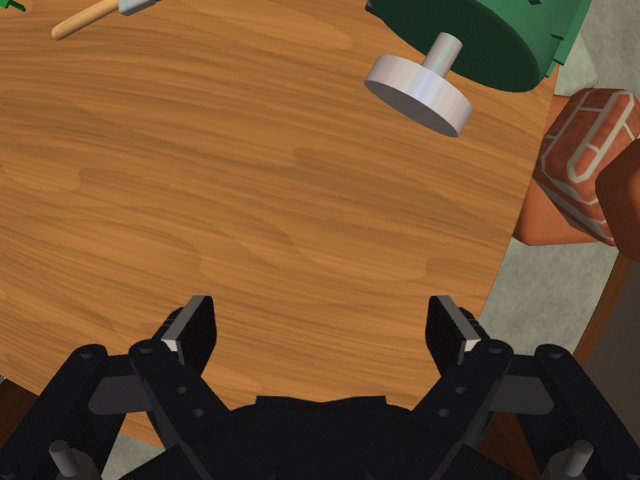

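Candidates, by top/side pixel:
- Steel saddle with dark wing: (243,225)/(265,315). This is my choice.
- Knife rest, no wing: (302,240)/(314,273).
- Green look-alikes: (276,317)/(376,325) and (392,288)/(396,231). Not meant.

I'll check the choice in a close crop.

```bash
cat > h.py <<'E'
import numpy as np, cv2, sys
from plant import sense, imaging
from scipy.spatial.transform import Rotation as Ro
def cam(n):
    p=imaging.camera_params(n); p['f']=240/np.tan(np.radians(p['fovy'])/2); p['n']=n
    p['C']=-p['R'].T@p['t']; return p
def ray(p,uv):
    d=np.array([(uv[0]-p['cx'])/p['f'],(uv[1]-p['cy'])/p['f'],1.])
    if p['n']=='wrist':
        r=np.hypot(d[0],d[1]); 
        d=np.array([d[0]/r*np.sin(r),d[1]/r*np.sin(r),np.cos(r)]) if r>1e-9 else np.array([0,0,1.])
    d=p['R'].T@d; return d/np.linalg.norm(d)
def onz(p,uv,z):
    d=ray(p,uv); return p['C']+d*(z-p['C'][2])/d[2]
def tri(p1,a,p2,b):
    d1,d2=ray(p1,a),ray(p2,b)
    A=np.c_[d1,-d2]; s=np.linalg.lstsq(A,p2['C']-p1['C'],rcond=None)[0]
    x,y=p1['C']+s[0]*d1,p2['C']+s[1]*d2
    return (x+y)/2,np.linalg.norm(x-y)
def proj(p,X):
    c=p['R']@np.asarray(X)+p['t']
    if p['n']=='wrist':
        r=np.hypot(c[0],c[1]); th=np.arctan2(r,c[2]); k=p['f']*th/r
        return np.array([p['cx']+c[0]*k,p['cy']+c[1]*k])
    return np.array([p['cx']+p['f']*c[0]/c[2],p['cy']+p['f']*c[1]/c[2]])
def tool():
    s=sense(); return s['tool_pos'],Ro.from_rotvec(s['eef_rot'])
E
python3 - <<'E'
import cv2
s=cv2.imread('pics/side0.png');t=cv2.imread('pics/top0.png')
def c(im,x,y,w,h,k):return cv2.resize(im[y:y+h,x:x+w],None,fx=k,fy=k,interpolation=cv2.INTER_CUBIC)
a=c(s,235,285,64,60,6); b=c(t,213,195,64,60,6)
cv2.imwrite('pics/c1.png',cv2.hconcat([a,b]))
a=c(s,270,120,120,110,4); cv2.imwrite('pics/c2.png',a)
a=c(t,340,140,130,115,6); cv2.imwrite('pics/c3.png',a)
E
```

```text
(no output)
```

View pics/c1.png

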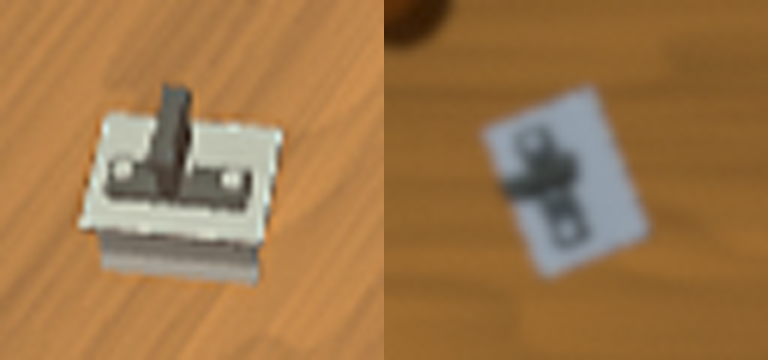

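View pics/c2.png

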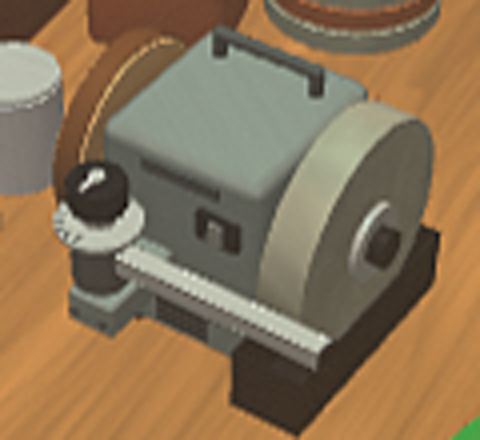

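View pics/c3.png

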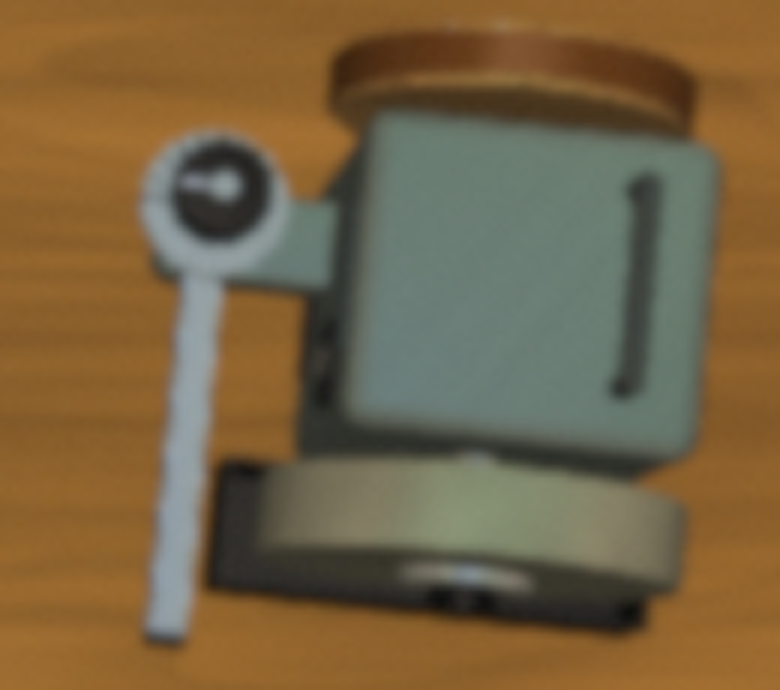

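```bash
python3 - <<'E'
from h import *
T=cam('top');S=cam('side')
print(T['C'],S['C'])
pl=[(481,130),(546,278),(651,233),(594,87)]
P=[onz(T,(213+(x-384)/6,195+y/6),.0426) for x,y in pl]
for p in P: print(p.round(4))
P=np.array(P)
pls=[(80,228),(262,242),(283,130),(106,113)]
Q=np.array([onz(S,(235+x/6,285+y/6),.0426) for x,y in pls]); print(Q.round(4))
for A in (P,):
  e=A[0]-A[1]; e2=A[3]-A[2]; print('yaw',np.degrees(np.arctan2(e[1],e[0])),np.degrees(np.arctan2(e2[1],e2[0])),np.linalg.norm(e),np.linalg.norm(e2),np.linalg.norm(A[0]-A[3]))
# bar
f=[(201,275),(165,632)]
B=[onz(T,(340+x/6,140+y/6),.155) for x,y in f];print(np.array(B).round(4))
d=B[0]-B[1];print(np.degrees(np.arctan2(d[1],d[0])),np.linalg.norm(d))
print('side bar end',onz(S,(270+325/4,120+345/4),.155), 'dial top',tri(T,(340+222/6,140+187/6),S,(270+95/4,120+180/4)))
print('wing top tri',tri(T,(213+(512-384)/6,195+187/6),S,(235+176/6,285+88/6)))
E
```

```text
[0.37128124 0.10993348 1.6872593 ] [0.11883244 0.81863458 1.06172394]
[0.5651 0.369  0.0426]
[0.4906 0.3356 0.0426]
[0.5131 0.2833 0.0426]
[0.5868 0.3125 0.0426]
[[0.5601 0.3722 0.0426]
 [0.4877 0.3407 0.0426]
 [0.5091 0.2882 0.0426]
 [0.5829 0.3181 0.0426]]
yaw 24.11497477474361 21.606578201496276 0.08168466192754405 0.07929082322652932 0.06053570865455494
[[ 0.6391 -0.055   0.155 ]
 [ 0.4707 -0.0365  0.155 ]]
-6.270191986509518 0.1693712914023132
side bar end [ 0.46789949 -0.03483017  0.155     ] dial top (array([ 0.67009046, -0.05937777,  0.20807793]), np.float64(0.0005546894998680029))
wing top tri (array([0.52564424, 0.33899356, 0.13193563]), np.float64(0.003894969015439718))
```

```bash
python3 - <<'E'
from h import *
p,R=tool(); M=R.as_matrix(); print(p,M.round(3))
W=cam('wrist'); print('cam off tool axes',M.T@(W['C']-p),'fwd in tool',M.T@W['R'][2], 'up', M.T@-W['R'][1])
def seg(p0,M,p1): return (M.T@(np.array(p1)-p0)*100).round(1)
a=np.array([.48,-.25,.40]);b=np.array([.5,-.05,.42]);
print(seg(p,M,a), seg(a,M,b))
E
```

```text
[ 0.15517842 -0.5791282   0.23861285] [[-0.     0.259 -0.966]
 [ 0.001 -0.966 -0.259]
 [-1.    -0.001 -0.   ]]
cam off tool axes [-1.35145766e-01  6.50328199e-05 -6.90392326e-02] fwd in tool [9.61822232e-01 6.81173425e-04 2.73674132e-01] up [ 2.73673951e-01  3.47070811e-04 -9.61822462e-01]
[-16.1 -23.4 -39.9] [ -2.  -18.8  -7.1]
```

```bash
python3 -m jog '[-1.6,-1.9,-3.3,0,0,0,-1,-1.6,-1.9,-3.3,0,0,0,-1,-1.6,-1.9,-3.3,0,0,0,-1,-1.6,-1.9,-3.3,0,0,0,-1,-1.6,-1.9,-3.3,0,0,0,-1,-1.6,-1.9,-3.3,0,0,0,-1,-1.6,-1.9,-3.3,0,0,0,-1,-1.6,-1.9,-3.3,0,0,0,-1,-1.6,-1.9,-3.3,0,0,0,-1,-1.6,-1.9,-3.3,0,0,0,-1]'
python3 -m jog '[0,-1.5,-2,-0.12,0,0,-1,0,-1.5,-2,-0.12,0,0,-1,0,-1.5,-2,-0.12,0,0,-1,0,-1.5,-2,-0.12,0,0,-1,0,-1.5,-2,-0.12,0,0,-1,0,-1.5,-2,-0.12,0,0,-1,0,-1.5,-2,-0.12,0,0,-1,0,-1.5,-2,-0.12,0,0,-1,0,-1.5,-2,-0.12,0,0,-1,0,-1.5,-2,-0.12,0,0,-1]'
python3 - <<'E'
from h import *
p,R=tool(); M=R.as_matrix(); print(p,M.round(3))
print('to view',(M.T@(np.array([.58,-.04,.42])-p)*100).round(1))
E
```

```text
clock: 0.98
tool_pos: [0.4257, -0.3089, 0.4]
eef_rot: [2.082, 0.274, -2.082]
ft_force: [0.2, -1.2, -0.6]
gripper_width: 0.999
clock: 1.82
tool_pos: [0.4542, -0.0758, 0.3988]
eef_rot: [1.284, 1.16, -1.285]
ft_force: [-0.8, 0.2, 0.1]
gripper_width: 0.996
[ 0.45415225 -0.07578601  0.39880389] [[-0.001  0.995 -0.103]
 [ 0.    -0.103 -0.995]
 [-1.    -0.001 -0.   ]]
to view [-2.1 12.1 -4.9]
```

```bash
python3 -m jog '[-0.5,3,-1.2,0,0,0,-1,-0.5,3,-1.2,0,0,0,-1,-0.5,3,-1.2,0,0,0,-1,-0.5,3,-1.2,0,0,0,-1,0,0,0,0,0,0,-1]'
python3 - <<'E'
from h import *
p,R=tool(); print(p,R.as_rotvec())
w=imaging.grab_frame('wrist'); cv2.imwrite('pics/w1.png',w[:,:,::-1])
E
```

```text
clock: 2.23
tool_pos: [0.5832, -0.0408, 0.4169]
eef_rot: [1.288, 1.158, -1.288]
ft_force: [-1.1, -0.4, -1.9]
gripper_width: 1.001
[ 0.58319591 -0.04079344  0.41692525] [ 1.28768932  1.15818061 -1.28796191]
```

View pics/w1.png

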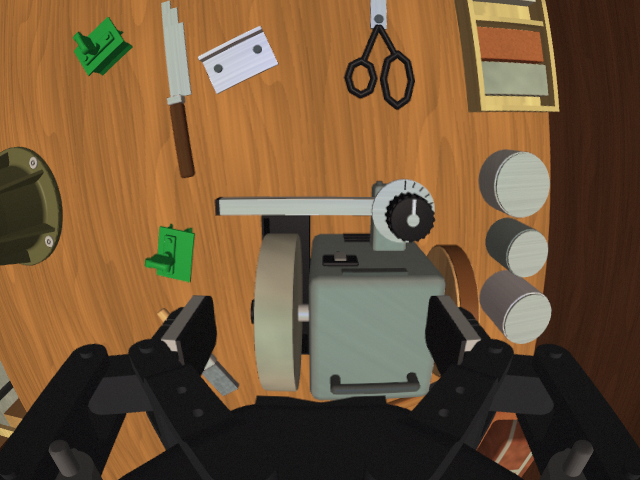

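```bash
python3 - <<'E'
from h import *
w=cv2.imread('pics/w1.png')
a=cv2.resize(w[165:265,360:460],None,fx=6,fy=6,interpolation=cv2.INTER_CUBIC);cv2.imwrite('pics/w1a.png',a)
b=cv2.resize(w[185:250,205:385],None,fx=4,fy=4,interpolation=cv2.INTER_CUBIC);cv2.imwrite('pics/w1b.png',b)
E
```

```text
(no output)
```

View pics/w1a.png

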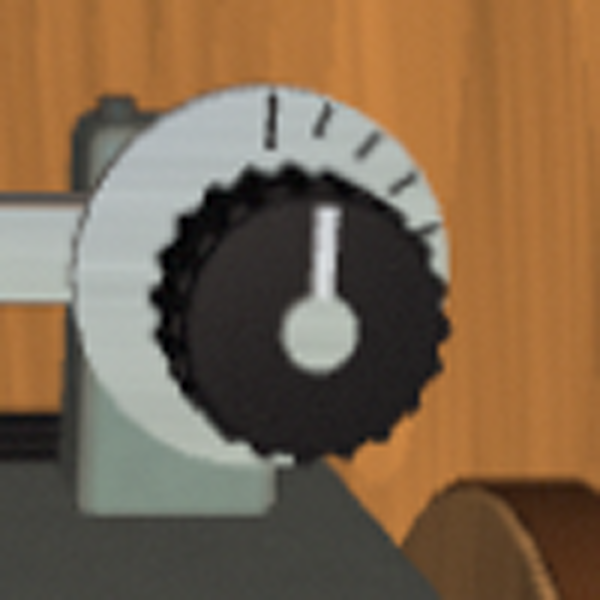

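View pics/w1b.png

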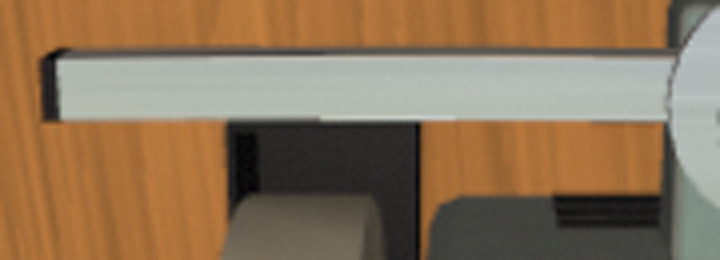

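```bash
cat > m1.py <<'E'
from h import *
W=cam('wrist')
f=lambda x,y:(360+x/6,165+y/6)
g=lambda x,y:(205+x/4,185+y/4)
hub=onz(W,f(320,332),.214);tip=onz(W,f(328,208),.214)
print('hub',hub,'ptr yaw',np.degrees(np.arctan2(*(tip-hub)[[1,0]])))
mk=onz(W,f(271,147),.175),onz(W,f(274,93),.175)
print('longmark yaw',np.degrees(np.arctan2(*(mk[1]-hub)[[1,0]])),np.degrees(np.arctan2(*(mk[0]-hub)[[1,0]])))
for x,y in[(324,105)]:
    print('m1',np.degrees(np.arctan2(*(onz(W,f(x,y),.175)-hub)[[1,0]])))
U=[onz(W,g(x,y),.155) for x,y in[(60,55),(350,55),(660,56)]]
L=[onz(W,g(x,y),.155) for x,y in[(60,121),(350,122),(640,122)]]
E=[onz(W,g(43,y),.155) for y in(62,120)]
for k in(U,L,E): print(np.array(k).round(4))
for k in (U,L):
  d=k[2]-k[0]; print('yaw',np.degrees(np.arctan2(d[1],d[0])))
E
python3 m1.py
```

```text
hub [ 0.66712598 -0.05991581  0.214     ] ptr yaw 83.35580960889371
longmark yaw 84.56174899824508 85.1911850456777
m1 68.49140332478724
[[ 0.4692 -0.0276  0.155 ]
 [ 0.5498 -0.0372  0.155 ]
 [ 0.6336 -0.0463  0.155 ]]
[[ 0.4661 -0.0461  0.155 ]
 [ 0.5475 -0.0557  0.155 ]
 [ 0.6266 -0.0641  0.155 ]]
[[ 0.4639 -0.0289  0.155 ]
 [ 0.4611 -0.0452  0.155 ]]
yaw -6.5115554266094415
yaw -6.404368260204108
```

```bash
python3 -m jog '[1.2,0,-3.95,-0.05,0,0,-1,1.2,0,-3.95,-0.05,0,0,-1,1.2,0,-3.95,-0.05,0,0,-1,1.2,0,-3.95,-0.05,0,0,-1,1.2,0,-3.95,-0.05,0,0,-1,1.2,0,-3.95,-0.05,0,0,-1,1.2,0,-3.95,-0.05,0,0,-1,1.2,0,-3.95,-0.05,0,0,-1,1.2,0,-3.95,-0.05,0,0,-1,1.2,0,-3.95,-0.05,0,0,-1]'
python3 -m jog '[0,0,0,0,0,0,-1,0,0,0,0,0,0,-1]'
python3 - <<'E'
from h import *
p,R=tool(); print(p,R.as_matrix().round(3))
w=imaging.grab_frame('wrist'); cv2.imwrite('pics/w2.png',w[:,:,::-1])
print(proj(cam('wrist'),[.534,.334,.04]))
E
```

```text
clock: 3.12
tool_pos: [0.5324, 0.3468, 0.2988]
eef_rot: [0.915, 1.37, -0.915]
ft_force: [0.2, 0.3, -0.6]
gripper_width: 1.002
clock: 3.28
tool_pos: [0.5316, 0.3468, 0.2982]
eef_rot: [0.912, 1.371, -0.916]
ft_force: [-0.2, -1.3, -0.1]
gripper_width: 0.999
[0.53157052 0.34675791 0.29822438] [[-0.002  0.923  0.384]
 [-0.002  0.384 -0.923]
 [-1.    -0.002  0.001]]
[318.37730461 210.33768761]
```

View pics/w2.png

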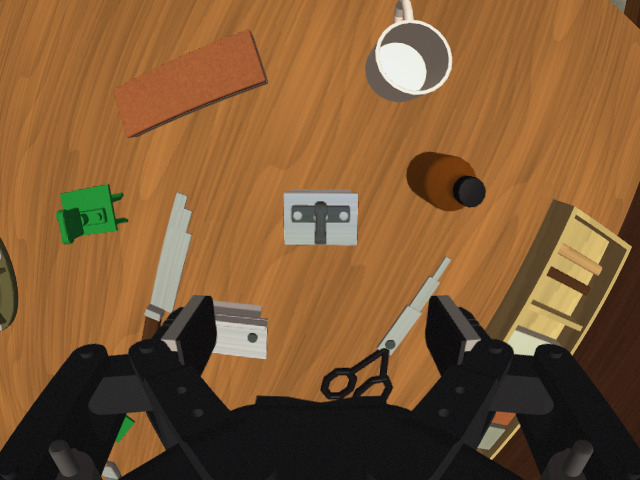

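```bash
python3 - <<'E'
from h import *
w=cv2.imread('pics/w2.png')
a=cv2.resize(w[180:255,270:370],None,fx=7,fy=7,interpolation=cv2.INTER_CUBIC);cv2.imwrite('pics/w2a.png',a)
E
```

```text
(no output)
```

View pics/w2a.png

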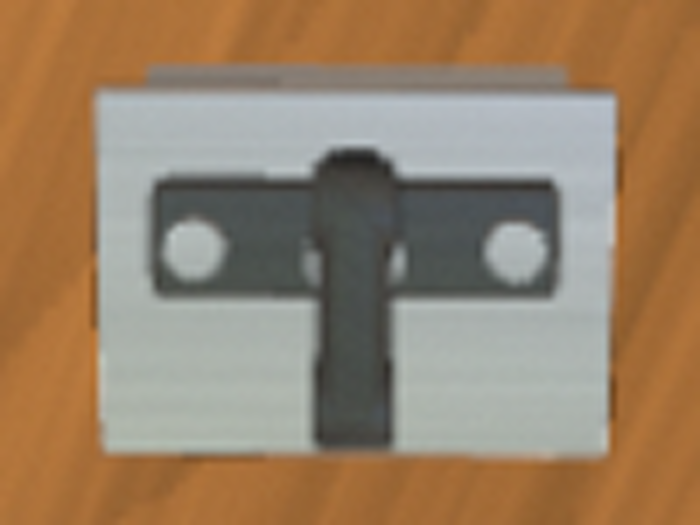

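```bash
python3 - <<'E'
from h import *
W=cam('wrist'); f=lambda x,y:(270+x/7,180+y/7)
P=np.array([onz(W,f(x,y),.0426) for x,y in[(96,91),(616,93),(608,455),(104,453)]])
print(P.round(4))
e=P[1]-P[0];e2=P[2]-P[3];yaw=np.degrees([np.arctan2(e[1],e[0]),np.arctan2(e2[1],e2[0])]);print('yaw',yaw,np.linalg.norm(e),np.linalg.norm(e2),np.linalg.norm(P[0]-P[3]))
a=np.radians(yaw.mean()); c=P.mean(0); seat=c+.007*np.array([-np.sin(a),np.cos(a),0]); print('seat',seat)
w=onz(W,f(354,445),.0976);w2=onz(W,f(354,160),.0976);print('wing top ends',w,w2,(w+w2)/2)
p,R=tool();M=R.as_matrix()
tgt=np.array([seat[0],seat[1],.0706+.0]);print((M.T@(tgt-p)*100).round(2),p,M[:,1])
E
```

```text
[[0.4924 0.3379 0.0426]
 [0.5658 0.368  0.0426]
 [0.5879 0.3148 0.0426]
 [0.5143 0.2846 0.0426]]
yaw [22.25790537 22.25947767] 0.07927949638554208 0.07951287397805565 0.05762529720427577
seat [0.53742486 0.33280848 0.0426    ]
wing top ends [0.54405631 0.31622803 0.0976    ] [0.52913953 0.35231601 0.0976    ] [0.53659792 0.33427202 0.0976    ]
[ 2.285e+01 -2.000e-02  1.360e+00] [0.53256338 0.34567761 0.29907337] [ 0.92410874  0.38212782 -0.0011695 ]
```

```bash
python3 -m jog '[3,0,0.2,0,0,0,-1,3.5,0,0.2,0,0,0,-1,3.5,0,0.2,0,0,0,-1,3.5,0,0.2,0,0,0,-1,3.5,0,0.2,0,0,0,-1,3,0,0.2,0,0,0,-1,2,0,0.15,0,0,0,-1,0.8,0,0,0,0,0,-1,0,0,0,0,0,0,-1]'
python3 - <<'E'
from h import *
p,R=tool();M=R.as_matrix()
tgt=np.array([.5371,.3332,.0706]);print((M.T@(tgt-p)*100).round(2),p)
w=imaging.grab_frame('wrist'); cv2.imwrite('pics/w3.png',w[:,:,::-1])
E
```

```text
clock: 4.08
tool_pos: [0.5381, 0.3311, 0.0699]
eef_rot: [0.916, 1.369, -0.921]
ft_force: [0.1, 0.2, 0.2]
gripper_width: 0.997
[-0.07 -0.02 -0.24] [0.53814836 0.33106343 0.0699336 ]
```

View pics/w3.png

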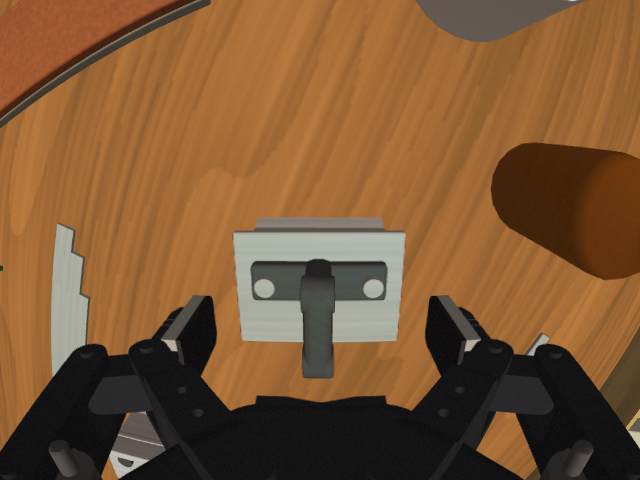

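```bash
python3 - <<'E'
from h import *
p,R=tool();M=R.as_matrix();W=cam('wrist')
a=onz(W,(317,377),.0976);b=onz(W,(318.5,262),.0976);m=(a+b)/2
print(a,b,np.linalg.norm(a-b),m,(M.T@(m-p)*100).round(2))
P=np.array([onz(W,q,.0426) for q in[(234,232),(405,232),(397,342),(243,342)]]);c=P.mean(0);s=c+.007*M@[0,0,-1];print('seat',s,(M.T@(s-p)*100).round(2),np.linalg.norm(P[0]-P[1]),np.linalg.norm(P[0]-P[3]))
e=P[1]-P[0];print(np.degrees(np.arctan2(e[1],e[0])))
E
```

```text
[0.54307558 0.31877323 0.0976    ] [0.52687502 0.35999835 0.0976    ] 0.044294115098831945 [0.5349753  0.33938579 0.0976    ] [-2.59 -0.11 -0.83]
seat [0.53741583 0.33461098 0.04259862] [ 2.91 -0.07 -0.29] 0.07956990013679341 0.05931032328757516
22.30579183039425
```

Seat estimate is 2.5 mm toward tool −z and about 0.7 mm along −y. I'll shift, then close.

```bash
python3 -m jog '[0,-0.08,-0.25,0,0,0,-1,0,0,0,0,0,0,0,0,0,0,0,0,0,1,0,0,0,0,0,0,1,0,0,0,0,0,0,1,0,0,0,0,0,0,1,0,0,0,0,0,0,1,0,0,0,0,0,0,1,0,0,0,0,0,0,1]' 60
python3 - <<'E'
from h import *
p,R=tool();print(p,sense()['gripper_width'])
w=imaging.grab_frame('wrist'); cv2.imwrite('pics/w4.png',w[:,:,::-1])
E
```

```text
clock: 4.88
tool_pos: [0.5369, 0.3355, 0.0713]
eef_rot: [0.916, 1.369, -0.917]
ft_force: [-0.6, -0.3, 1.0]
gripper_width: 0.11
[0.53693738 0.33548164 0.07129828] 0.11023360747454782
```

View pics/w4.png

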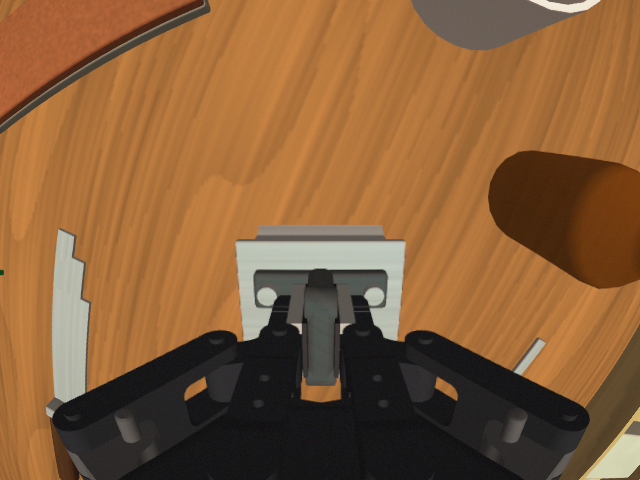

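```bash
python3 -m jog '[-0.5,0,0,0,0,0,1,-1.5,0,0,0,0,0,1,-3,0,0,0,0,0,1,-4,0,0,0,0,0,1,-4,0,0,0,0,0,1,-4,0,0,0,0,0,1,-4,0,0,0,0,0,1,-3,0,0,0,0,0,1,-1,0,0,0,0,0,1]'
python3 -m jog '[0,-0.2,1.5,0.04,0,0,1,0,-0.6,3.9,0.05,0,0,1,0,-0.6,4.1,0.05,0,0,1,0,-0.6,4.1,0.05,0,0,1,0,-0.6,4.1,0.05,0,0,1,0,-0.6,4.1,0.05,0,0,1,0,-0.6,4.1,0.05,0,0,1,0,-0.6,4.1,0.05,0,0,1,0,-0.6,3.9,0.05,0,0,1,0,-0.6,2,0.05,0,0,1]'
python3 -m jog '[0,0,0,0,0,0,1,0,0,0,0,0,0,1]'
python3 - <<'E'
from h import *
p,R=tool();M=R.as_matrix();print(p,M.round(3),sense()['gripper_width'],sense()['ft_force'])
cv2.imwrite('pics/w5.png',imaging.grab_frame('wrist')[:,:,::-1])
cv2.imwrite('pics/s5.png',imaging.grab_frame('side')[:,:,::-1])
E
```

```text
clock: 5.68
tool_pos: [0.5383, 0.3362, 0.3267]
eef_rot: [0.921, 1.366, -0.911]
ft_force: [0.3, -0.1, -3.7]
gripper_width: 0.108
clock: 6.52
tool_pos: [0.5415, -0.0288, 0.3183]
eef_rot: [1.283, 1.159, -1.291]
ft_force: [0.4, -0.3, -4.8]
gripper_width: 0.109
clock: 6.68
tool_pos: [0.5419, -0.0256, 0.319]
eef_rot: [1.282, 1.162, -1.287]
ft_force: [0.1, 0.7, -4.9]
gripper_width: 0.109
[ 0.54188531 -0.02560061  0.31896203] [[-0.004  0.995 -0.102]
 [ 0.    -0.102 -0.995]
 [-1.    -0.004 -0.   ]] 0.10889691811970538 [ 0.14287226  0.72836552 -4.86314543]
```

View pics/w5.png

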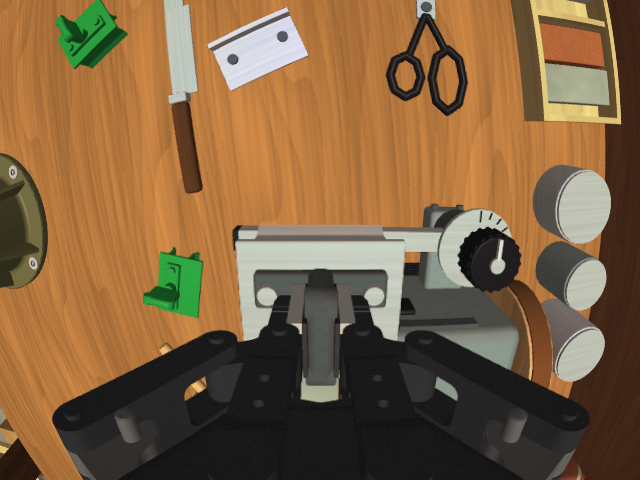

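View pics/s5.png

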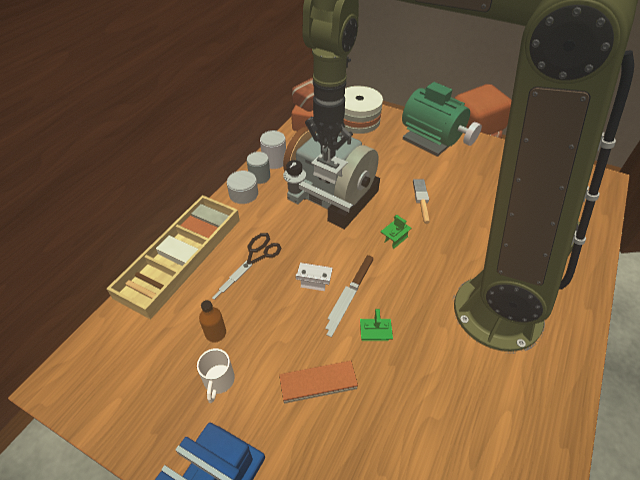

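```bash
python3 - <<'E'
from h import *
w=cv2.imread('pics/w5.png')
cv2.imwrite('pics/w5a.png',cv2.resize(w[215:325,220:480],None,fx=3,fy=3,interpolation=cv2.INTER_CUBIC))
w=cv2.imread('pics/w4.png')
cv2.imwrite('pics/w4a.png',cv2.resize(w[215:345,225:420],None,fx=4,fy=4,interpolation=cv2.INTER_CUBIC))
E
```

```text
(no output)
```

View pics/w5a.png

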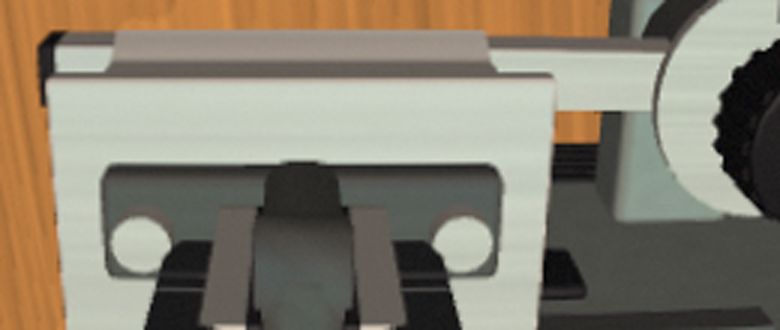

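View pics/w4a.png

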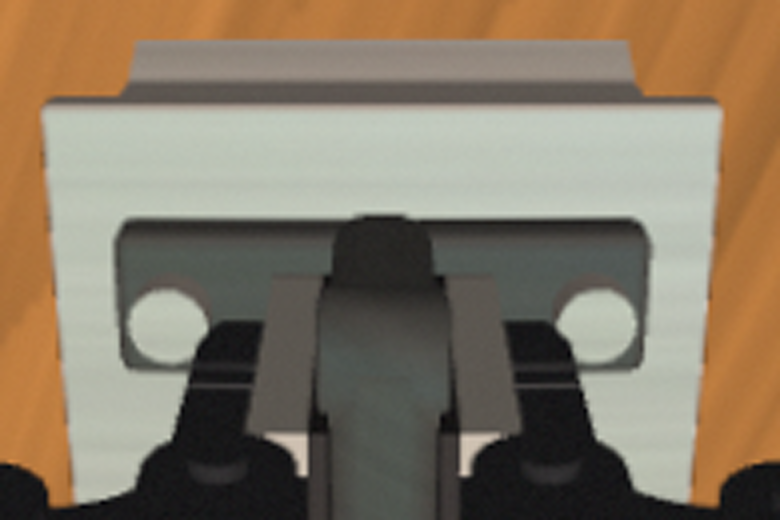

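```bash
cat > m2.py <<'E'
from h import *
p,R=tool();M=R.as_matrix();W=cam('wrist')
f=lambda x,y:(220+x/3,215+y/3)
zt=p[2]-.0287
e=np.array([onz(W,f(47,77),zt),onz(W,f(553,75),zt)])
rel=(e-p)@M*100; print('rear edge in tool cm',rel.round(2)); 
d=e[1]-e[0]; print('plate yaw',np.degrees(np.arctan2(d[1],d[0])),np.linalg.norm(d))
a=np.arctan2(d[1],d[0]); seat=e.mean(0)-.022*np.array([-np.sin(a),np.cos(a),0]); print('rest seat xy',seat, 'tool',((seat-p)@M*100).round(2))
U=[onz(W,f(x,y),.155) for x,y in[(495,52),(665,53)]]
L=[onz(W,f(x,y),.155) for x,y in[(560,110),(655,110)]]
print(np.array(U).round(4),np.array(L).round(4))
print('yawU',np.degrees(np.arctan2(*(U[1]-U[0])[[1,0]])))
hub=onz(W,(497,267),.214);print('hub',hub)
print('freeend',onz(W,f(42,75),.155))
ys=-6.45;b=np.radians(ys);n=np.array([-np.sin(b),np.cos(b)]);t=np.array([np.cos(b),np.sin(b)])
for q in (U[0][:2],U[1][:2],L[0][:2],L[1][:2],[.5325,-.0448],seat[:2],hub[:2]): print('along,across',(t@q).round(4),(n@q).round(4))
E
python3 m2.py
```

```text
rear edge in tool cm [[ 2.88 -3.98 -2.14]
 [ 2.86  3.9  -2.18]]
plate yaw -5.382907315797868 0.07877231004657077
rest seat xy [ 0.5422905  -0.02428219  0.29095578] tool [ 2.87 -0.03  0.04]
[[ 0.5951 -0.0398  0.155 ]
 [ 0.6452 -0.0449  0.155 ]] [[ 0.6132 -0.0589  0.155 ]
 [ 0.642  -0.0619  0.155 ]]
yawU -5.798234865368856
hub [ 0.67133596 -0.05815856  0.214     ]
freeend [ 0.46663723 -0.0339439   0.155     ]
along,across 0.5958 0.0273
along,across 0.6462 0.0279
along,across 0.616 0.0104
along,across 0.6449 0.0106
along,across 0.5342 0.0153
along,across 0.5416 0.0368
along,across 0.6736 0.0176
```

```bash
python3 -m jog '[0,-0.25,1,0.004,0,0,1,1.5,-0.25,0.95,0.005,0,0,1,3,0,0,0,0,0,1,2,0,0,0,0,0,1,0.9,0,0,0,0,0,1,0,0,0,0,0,0,1,0,0,0,0,0,0,1]'
python3 - <<'E'
from h import *
p,R=tool();M=R.as_matrix();print(p,M.round(3))
w=imaging.grab_frame('wrist')[:,:,::-1];cv2.imwrite('pics/w6.png',w)
cv2.imwrite('pics/w6a.png',cv2.resize(w[205:335,210:580],None,fx=2,fy=2,interpolation=cv2.INTER_CUBIC))
w=imaging.grab_frame('side')[:,:,::-1]
cv2.imwrite('pics/s6.png',cv2.resize(w[120:230,270:390],None,fx=5,fy=5,interpolation=cv2.INTER_CUBIC))
cv2.imwrite('pics/s6f.png',w)
E
```

```text
clock: 7.37
tool_pos: [0.5364, -0.0426, 0.2474]
eef_rot: [1.287, 1.157, -1.288]
ft_force: [0.3, 0.6, -3.8]
gripper_width: 0.106
[ 0.53638652 -0.04260716  0.24741992] [[-0.001  0.994 -0.107]
 [-0.    -0.107 -0.994]
 [-1.    -0.001  0.   ]]
```

View pics/w6a.png

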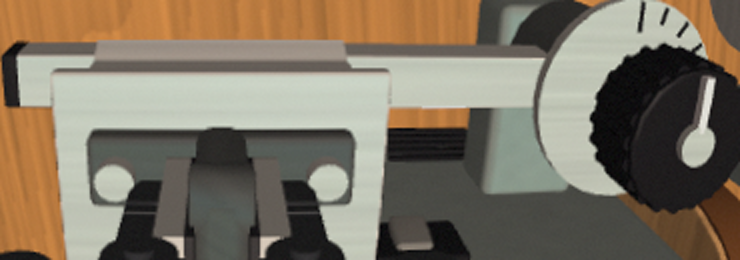

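View pics/s6.png

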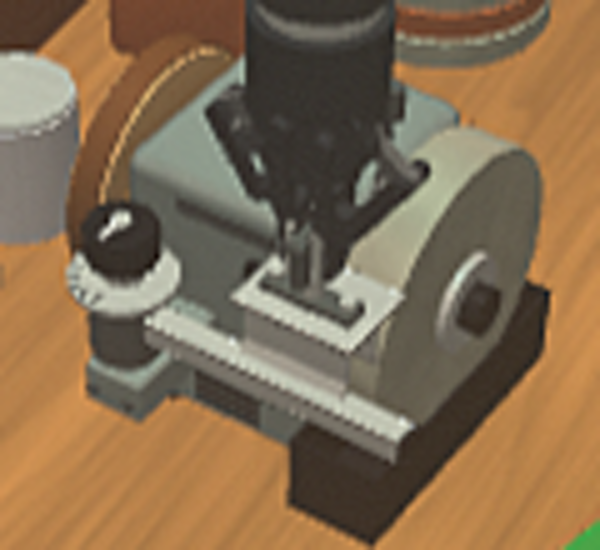

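```bash
python3 - <<'E'
import cv2
w=cv2.imread('pics/w6.png')
a=cv2.resize(w[215:270,205:270],None,fx=8,fy=8,interpolation=cv2.INTER_CUBIC)
b=cv2.resize(w[215:270,375:485],None,fx=7,fy=7,interpolation=cv2.INTER_CUBIC)
cv2.imwrite('pics/w6b.png',a);cv2.imwrite('pics/w6c.png',b)
E
```

```text
(no output)
```

View pics/w6b.png

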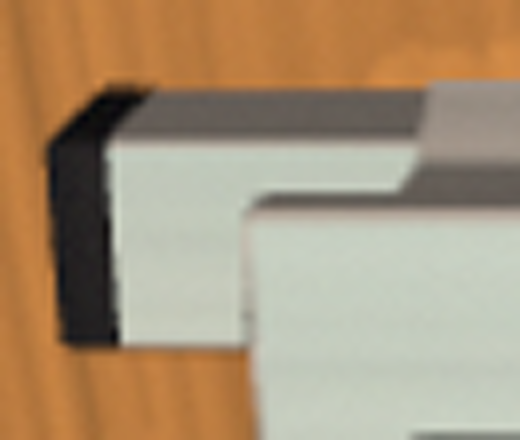

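View pics/w6c.png

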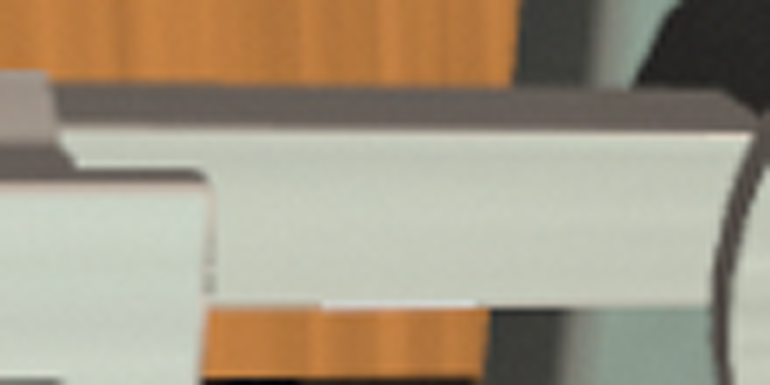

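```bash
cat > m3.py <<'E'
from h import *
p,R=tool();M=R.as_matrix();W=cam('wrist')
f=lambda x,y:(205+x/8,215+y/8)
g=lambda x,y:(375+x/7,215+y/7)
zt=p[2]-.0287
e=np.array([onz(W,f(248,212),zt),onz(W,g(208,184),zt)])
d=e[1]-e[0]; a=np.arctan2(d[1],d[0]); seat=e.mean(0)-.022*np.array([-np.sin(a),np.cos(a),0])
print('plate yaw',np.degrees(a),np.linalg.norm(d),'tool yaw',np.degrees(np.arctan2(M[1,1],M[0,1])),'seat rel tool',((seat-p)@M*100).round(2))
U=np.array([onz(W,q,.155) for q in(f(112,140),f(400,140),g(80,128),g(740,132))])
L=np.array([onz(W,q,.155) for q in(f(125,346),f(235,346),g(220,305),g(700,305))])
C=np.array([onz(W,q,.155) for q in(f(48,150),f(62,345))])
X=lambda Q:np.degrees(np.arctan2(*(Q[-1]-Q[0])[[1,0]]))
print('bar yaw',X(U),X(L))
b=np.radians((X(U)+X(L))/2);n=np.array([-np.sin(b),np.cos(b),0]);t=np.array([np.cos(b),np.sin(b),0])
print('U',(U@n*1e3).round(1),'L',(L@n*1e3).round(1),'rest',(seat@n*1e3).round(1))
print('cap along',(C@t*1e3).round(1),'rest',(seat@t*1e3).round(1))
hub=onz(W,(210+697/2,205+150/2),.214);print('hub along',hub@t*1e3,'across',hub@n*1e3)
E
python3 m3.py
```

```text
plate yaw -6.1021547343893285 0.07885636587203089 tool yaw -6.147936776314716 seat rel tool [ 2.87 -0.02  0.09]
bar yaw -6.434378499147021 -6.425786342182468
U [25.4 25.4 25.3 25.4] L [7.6 7.7 8.  7.6] rest 16.7
cap along [466.9 466.7] rest 538.7
hub along 676.3249892483675 across 14.027775515138199
```

```bash
python3 -m jog '[1,-0.1,0,0.005,0,0,1,1,0,0,0,0,0,1,0.7,0,0,0,0,0,1,0.5,0,0,0,0,0,1,0.5,0,0,0,0,0,1,0,0,0,0,0,0,1]'
python3 -m jog '[0.4,0,0,0,0,0,1,0.4,0,0,0,0,0,1,0.4,0,0,0,0,0,1,0.3,0,0,0,0,0,1,0,0,0,0,0,0,1]'
```

```text
clock: 7.97
tool_pos: [0.5346, -0.0429, 0.2089]
eef_rot: [1.291, 1.155, -1.294]
ft_force: [0.2, -0.2, -4.7]
gripper_width: 0.11
clock: 8.38
tool_pos: [0.535, -0.0429, 0.1945]
eef_rot: [1.292, 1.154, -1.293]
ft_force: [-0.2, 0.3, -5.0]
gripper_width: 0.107
```

No lateral contact. Now slowly down the last 6 mm.

```bash
python3 -m jog '[0.1,0,0,0,0,0,1,0.1,0,0,0,0,0,1,0.1,0,0,0,0,0,1,0,0,0,0,0,0,1]'
python3 -m jog '[0.1,0,0,0,0,0,1,0,0,0,0,0,0,1]'
python3 -m jog '[0.1,0,0,0,0,0,1,0,0,0,0,0,0,1]'
python3 - <<'E'
from h import *
w=imaging.grab_frame('wrist')[:,:,::-1];cv2.imwrite('pics/w7.png',w)
cv2.imwrite('pics/w7a.png',cv2.resize(w[205:335,210:580],None,fx=2,fy=2,interpolation=cv2.INTER_CUBIC))
w=imaging.grab_frame('side')[:,:,::-1]
cv2.imwrite('pics/s7.png',cv2.resize(w[120:230,270:390],None,fx=5,fy=5,interpolation=cv2.INTER_CUBIC))
E
```

```text
clock: 8.72
tool_pos: [0.5354, -0.0429, 0.1922]
eef_rot: [1.292, 1.154, -1.292]
ft_force: [-0.6, 0.2, -5.4]
gripper_width: 0.105
clock: 8.88
tool_pos: [0.5354, -0.0429, 0.1912]
eef_rot: [1.292, 1.154, -1.292]
ft_force: [-0.3, -0.1, -5.0]
gripper_width: 0.11
clock: 9.05
tool_pos: [0.5354, -0.0429, 0.1902]
eef_rot: [1.292, 1.154, -1.292]
ft_force: [-0.2, 0.2, -5.5]
gripper_width: 0.11
```

View pics/w7a.png

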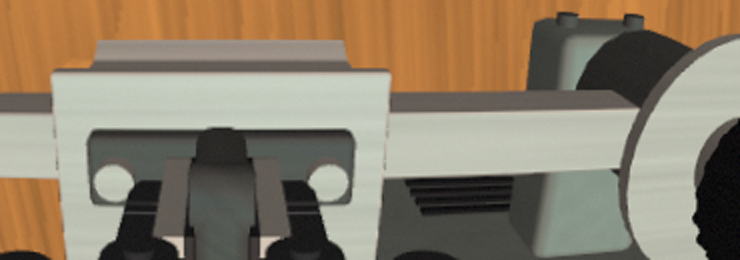

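View pics/s7.png

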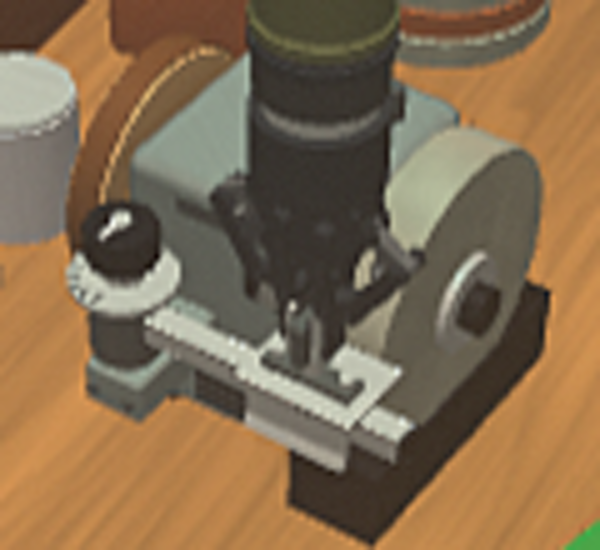

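```bash
python3 - <<'E'
import cv2
w=cv2.imread('pics/w7.png')
cv2.imwrite('pics/w7b.png',cv2.resize(w[235:305,150:260],None,fx=7,fy=7,interpolation=cv2.INTER_CUBIC))
cv2.imwrite('pics/w7c.png',cv2.resize(w[200:340,380:600],None,fx=3.5,fy=3.5,interpolation=cv2.INTER_CUBIC))
E
```

```text
(no output)
```

View pics/w7b.png

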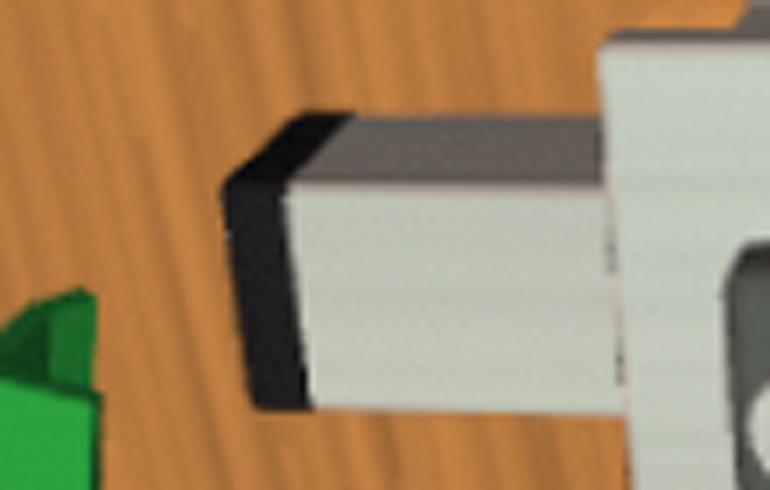

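View pics/w7c.png

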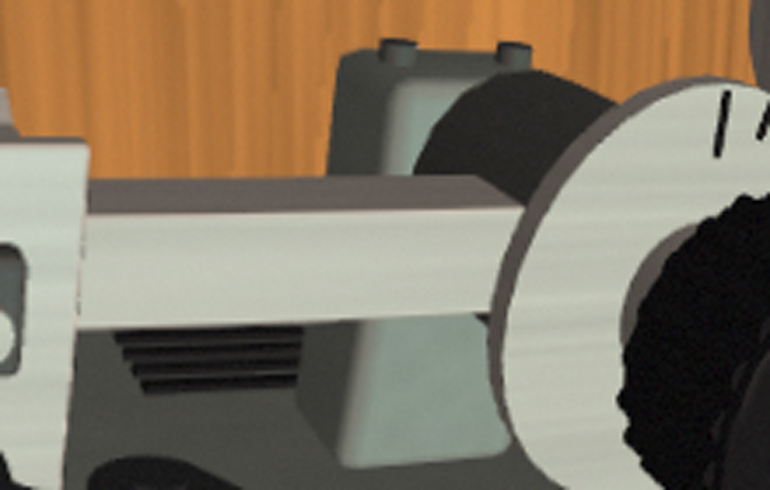

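```bash
python3 - <<'E'
from h import *
p,R=tool();W=cam('wrist')
f=lambda x,y:(150+x/7,235+y/7)
b=np.radians(-6.43);t=np.array([np.cos(b),np.sin(b),0]);n=np.array([-np.sin(b),np.cos(b),0])
zt=p[2]-.0287
C=np.array([onz(W,q,.155) for q in(f(224,188),f(255,408))])
E=np.array([onz(W,f(605,47),zt),onz(W,f(625,430),zt),onz(W,(380+89/3.5,200+150/3.5),zt)])
print((C@t*1e3).round(1),(E@t*1e3).round(1),'gap',E[0]@t-C.mean(0)@t, 'rest yaw',np.degrees(np.arctan2(*(E[2]-E[0])[[1,0]])))
D=[onz(W,(380+x/3.5,200+y/3.5),.175)@t*1e3 for x,y in[(505,370),(505,330)]];print('disc left (axis-34)',D,'->seat',np.array(D)+34-135,'rest',(E[0]+E[2])@t/2)
U=np.array([onz(W,q,.155) for q in(f(290,185),f(600,188),(380+95/3.5,200+215/3.5),(380+515/3.5,200+207/3.5))])
L=np.array([onz(W,q,.155) for q in(f(310,410),f(615,413),(380+85/3.5,200+328/3.5),(380+485/3.5,200+312/3.5))])
print(np.array(U)@n*1e3,np.array(L)@n*1e3,'rest',(E[0]+E[2])/2@n*1e3-22)
E
```

```text
[466.  466.2] [497.4 496.7 576.4] gap 0.03131714795942492 rest yaw -6.870626790960002
disc left (axis-34) [np.float64(639.2842794739385), np.float64(637.8030609087997)] ->seat [538.28427947 536.80306091] rest 0.5369053146901492
[25.8221234  25.87271308 26.03984652 26.15040254] [7.9625041  8.42303526 8.52978855 8.57805731] rest 15.888240838080101
```

```bash
python3 -m jog '[0,0,-0.08,0,0,0,1,0.05,0,0,0,0,0,1,0.05,0,0,0,0,0,1,0,0,0,0,0,0,1]'
python3 -m jog '[0.05,0,0,0,0,0,1,0,0,0,0,0,0,1]'
python3 -m jog '[0.05,0,0,0,0,0,1,0,0,0,0,0,0,1]'
```

```text
clock: 9.48
tool_pos: [0.5354, -0.0421, 0.1892]
eef_rot: [1.292, 1.154, -1.292]
ft_force: [-0.3, -0.9, -4.3]
gripper_width: 0.107
clock: 9.65
tool_pos: [0.5356, -0.0421, 0.1889]
eef_rot: [1.292, 1.154, -1.292]
ft_force: [-0.9, -0.1, -4.4]
gripper_width: 0.104
clock: 9.82
tool_pos: [0.5355, -0.0421, 0.1889]
eef_rot: [1.292, 1.153, -1.292]
ft_force: [-2.6, 0.2, 1.2]
gripper_width: 0.109
```

```bash
python3 -m jog '[0.04,0,0,0,0,0,1,0,0,0,0,0,0,1]'
python3 -m jog '[0,0,0,0,0,0,0.7,0,0,0,0,0,0,0.6,0,0,0,0,0,0,0.5,0,0,0,0,0,0,0.4,0,0,0,0,0,0,0.2,0,0,0,0,0,0,0.2]'
python3 - <<'E'
from h import *
w=imaging.grab_frame('wrist')[:,:,::-1];cv2.imwrite('pics/w8.png',w)
E
```

```text
clock: 9.98
tool_pos: [0.5355, -0.0421, 0.1888]
eef_rot: [1.292, 1.153, -1.291]
ft_force: [-4.9, 1.3, 6.1]
gripper_width: 0.107
clock: 10.48
tool_pos: [0.5356, -0.0422, 0.1879]
eef_rot: [1.292, 1.154, -1.292]
ft_force: [0.0, 0.4, 1.0]
gripper_width: 0.4
```

View pics/w8.png

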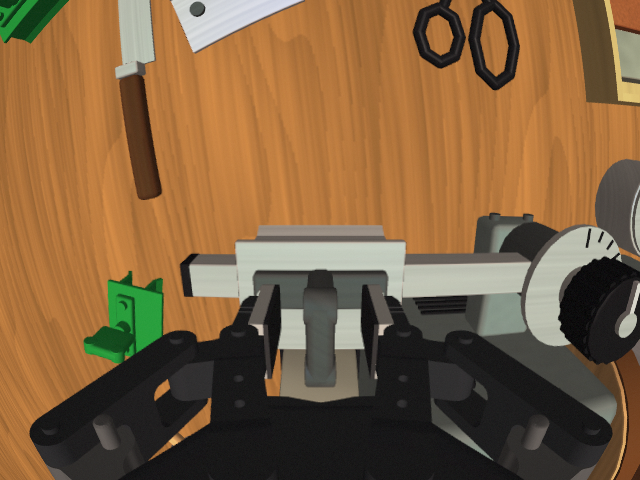

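```bash
python3 -m jog '[-1,0,0,0,0,0,0.2,-3,0,0,0,0,0,0.2,-4,0,0,0,0,0,0,-4,0,0,0,0,0,-0.4,-1,3,-0.3,0,0,0,-1,0,4,-0.4,0,0,0,-1,0,4,-0.4,0,0,0,-1,0,2,-0.2,0,0,0,-1,0,0,0,0,0,0,-1,0,0,0,0,0,0,-1]'
python3 - <<'E'
from h import *
p,R=tool();print(p)
w=imaging.grab_frame('wrist')[:,:,::-1];cv2.imwrite('pics/w9.png',w)
W=cam('wrist');print(proj(W,[.668,-.059,.214]))
E
```

```text
clock: 11.37
tool_pos: [0.6666, -0.0439, 0.3173]
eef_rot: [1.291, 1.155, -1.293]
ft_force: [0.0, -0.4, 0.2]
gripper_width: 0.994
[ 0.66662852 -0.04385237  0.31725753]
[326.66674527 260.94633735]
```

View pics/w9.png

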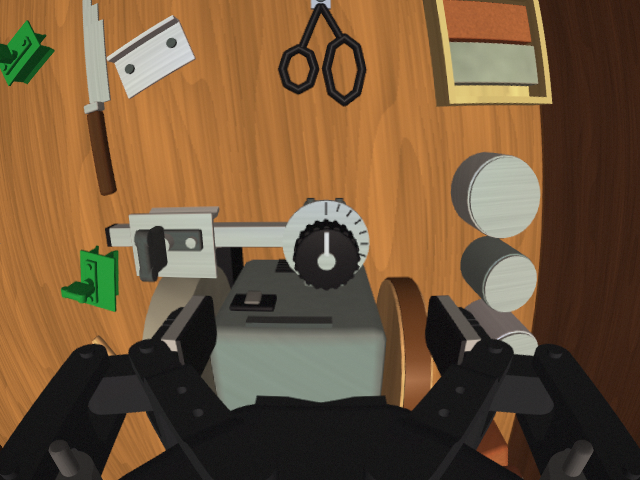

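```bash
python3 - <<'E'
from h import *
w=cv2.imread('pics/w9.png')
cv2.imwrite('pics/w9a.png',cv2.resize(w[190:300,275:380],None,fx=6,fy=6,interpolation=cv2.INTER_CUBIC))
cv2.imwrite('pics/w9b.png',cv2.resize(w[200:290,95:235],None,fx=5,fy=5,interpolation=cv2.INTER_CUBIC))
W=cam('wrist')
print('housing front top edge',onz(W,(335,262),.15), onz(W,(330,325),.202),'wheel',onz(W,(395,280),.19))
E
```

```text
housing front top edge [ 0.67351191 -0.08319377  0.15      ] [ 0.66466778 -0.11544438  0.202     ] wheel [ 0.71828361 -0.08913359  0.19      ]
```

View pics/w9a.png

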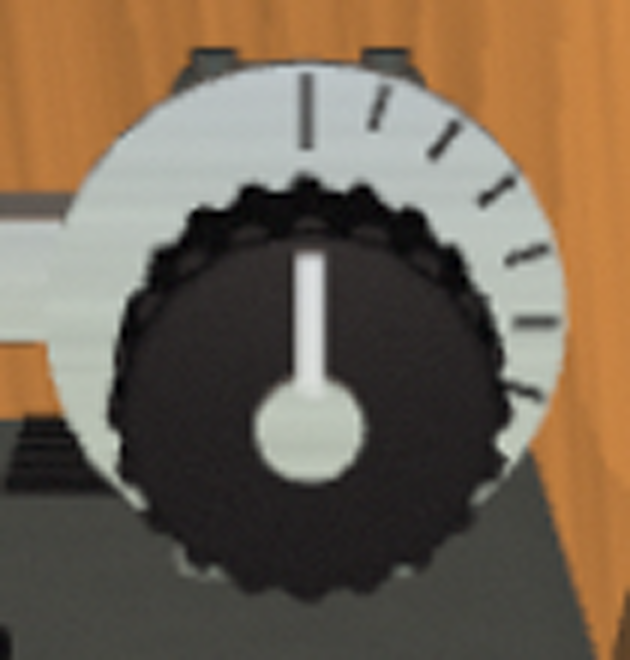

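View pics/w9b.png

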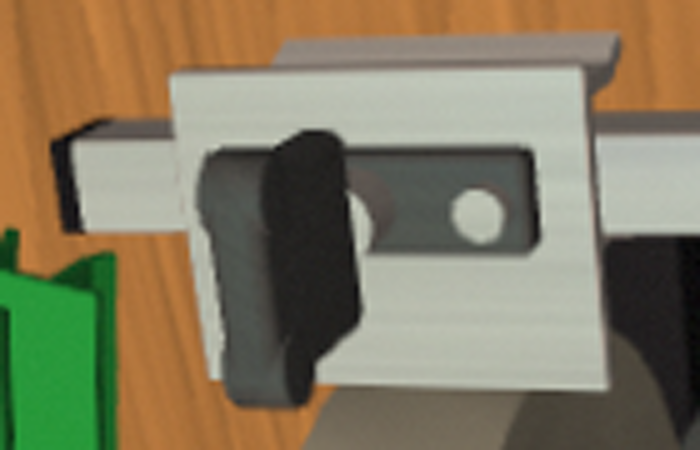

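```bash
python3 - <<'E'
from h import *
W=cam('wrist');p,R=tool();M=R.as_matrix()
hub=onz(W,(326.5,261.7),.214);k=onz(W,(275+310/6,190+255/6),.214)
print('hub',hub,'ptr',np.degrees(np.arctan2(*(k-hub)[[1,0]])),'hub in tool cm',((hub-p)@M*100).round(2))
P=np.array([onz(W,(95+x/5,200+y/5),.160) for x,y in[(172,73),(584,66),(608,388),(211,378)]])
e=P[1]-P[0];e2=P[2]-P[3];c=P.mean(0);a=np.radians(-6.43);seat=c+.007*np.array([-np.sin(a),np.cos(a),0])
print('seat',seat,'yaw',np.degrees([np.arctan2(e[1],e[0]),np.arctan2(e2[1],e2[0])]),np.linalg.norm(e),np.linalg.norm(e2))
t=np.array([np.cos(a),np.sin(a),0]);n=np.array([-np.sin(a),np.cos(a),0])
cap=onz(W,(95+58/5,200+190/5),.155)
print('hub-seat along',t@(hub-seat),'across',n@(hub-seat),'seat-cap',t@(seat-cap))
print(sense()['joint_pos'])
E
```

```text
hub [ 0.66782845 -0.05952852  0.214     ] ptr 83.47707692006097 hub in tool cm [10.38  0.39  1.53]
seat [ 0.53473    -0.04323525  0.16      ] yaw [-6.58381361 -6.25454836] 0.07898048960084864 0.07915132550185049
hub-seat along 0.1340858556253074 across -0.0012851783152983672 seat-cap 0.07124864131498666
[-6.57995540e-02  4.37416205e-01  3.06435741e-01  1.44087293e+00
 -1.59925222e-05  1.61796898e+00]
```

```bash
python3 -m jog '[0,0.4,1.5,0,0,0,-1,2,0,0,-0.12,0,0,-1,3,0,0,-0.12,0,0,-1,3,0,0,-0.12,0,0,-1,2,0,0,-0.12,0,0,-1,1.5,0,0,-0.12,0,0,-1,0.7,0,0,0,0,0,-1,0,0,0,0,0,0,-1]'
python3 - <<'E'
from h import *
p,R=tool();M=R.as_matrix();print(p,((np.array([.6678,-.0595,.195])-p)@M*100).round(2))
w=imaging.grab_frame('wrist')[:,:,::-1];cv2.imwrite('pics/w10.png',w)
E
```

```text
clock: 12.08
tool_pos: [0.6667, -0.0598, 0.195]
eef_rot: [0.846, 1.402, -0.848]
ft_force: [0.2, -1.1, -0.6]
gripper_width: 0.997
[ 0.66667245 -0.05979447  0.19495401] [-0.    0.11  0.03]
```

View pics/w10.png

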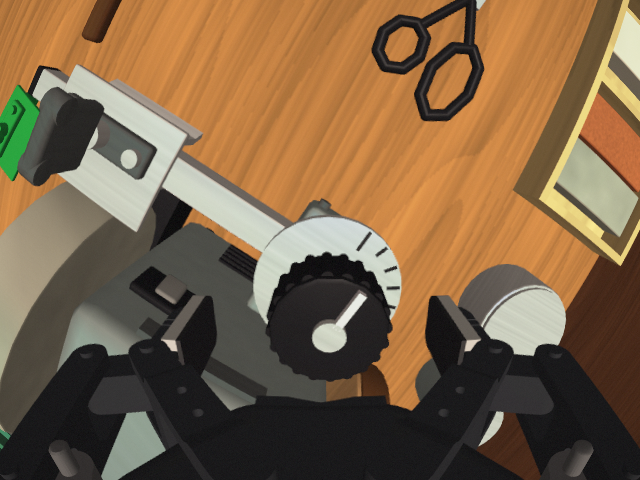

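```bash
python3 - <<'E'
from h import *
p,R=tool();M=R.as_matrix();W=cam('wrist')
hub=onz(W,(329.5,337),.214);print(hub,((hub-p)@M*100).round(2))
E
```

```text
[ 0.6711054  -0.05973771  0.214     ] [-1.76  0.31  0.16]
```

```bash
python3 -m jog '[0,0.25,0.1,0,0,0,-1,0,0,0,0,0,0,-0.2,0,0,0,0,0,0,0.1,0,0,0,0,0,0,0.3,0,0,0,0,0,0,0.6,0,0,0,0,0,0,0.6,0,0,0,0,0,0,0.6]' 30
python3 - <<'E'
from h import *
s=sense();print(s['ft_force'],s['moment'],s['tool_pos'])
w=imaging.grab_frame('wrist')[:,:,::-1];cv2.imwrite('pics/w11.png',w)
E
```

```text
clock: 12.72
tool_pos: [0.6701, -0.0598, 0.1969]
eef_rot: [0.842, 1.401, -0.846]
ft_force: [-5.3, -2.8, 6.3]
gripper_width: 0.501
[-5.32010147 -2.83381993  6.27441652] [-0.56489174  1.04723667  0.04525483] [ 0.67014043 -0.05982572  0.19687405]
```

View pics/w11.png

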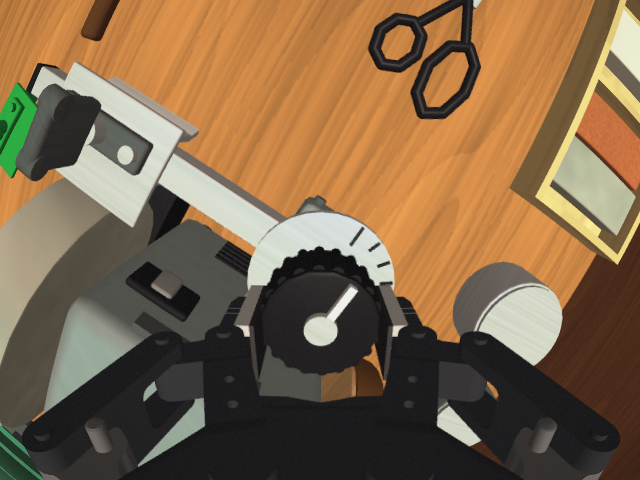

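```bash
python3 -m jog '[0,-0.08,0,0.04,0,0,0.7,0,0,0,0.08,0,0,0.7,0,0,0,0.12,0,0,0.7,0,0,0,0.12,0,0,0.7,0,0,0,0.12,0,0,0.7,0,0,0,0.12,0,0,0.7,0,0,0,0,0,0,0.7]' 60
python3 - <<'E'
from h import *
s=sense();print(s['ft_force'],s['moment'],s['tool_pos'])
M=Ro.from_rotvec(s['eef_rot']).as_matrix();print('yaw',np.degrees(np.arctan2(M[1,1],M[0,1])))
w=imaging.grab_frame('wrist')[:,:,::-1];cv2.imwrite('pics/w12.png',w)
E
```

```text
clock: 13.35
tool_pos: [0.6685, -0.0601, 0.197]
eef_rot: [1.294, 1.151, -1.299]
ft_force: [-8.2, -2.2, 9.0]
gripper_width: 0.492
[-8.23049214 -2.16984685  8.9756539 ] [-0.36334862  2.09428445 -0.11374725] [ 0.66850235 -0.06009245  0.19701831]
yaw -6.824431564460892
```

View pics/w12.png

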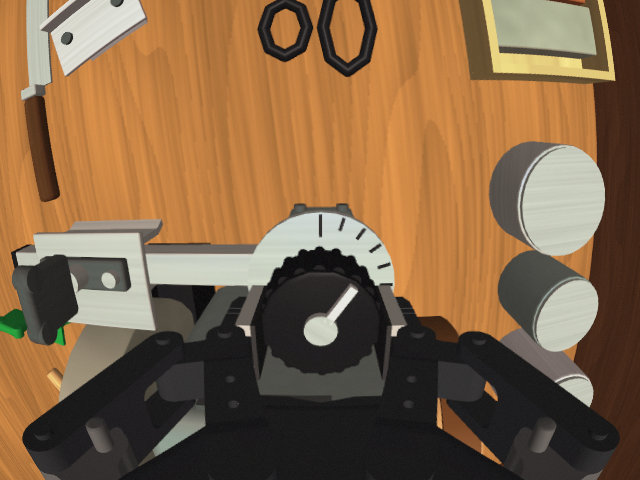

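```bash
python3 - <<'E'
from h import *
M=Ro.from_rotvec([.842,1.401,-.846]).as_matrix();y0=np.degrees(np.arctan2(M[1,1],M[0,1]))
p,R=tool();M=R.as_matrix();y1=np.degrees(np.arctan2(M[1,1],M[0,1]));print(y0,y1,'remaining rad',np.radians(72-(y0-y1)))
W=cam('wrist');h=onz(W,(321,332),.214);k=onz(W,(353,290),.214);print('hub',h,'ptr',np.degrees(np.arctan2(*(k-h)[[1,0]])))
E
```

```text
27.863377891253418 -6.603078704215727 remaining rad 0.6550839123492653
hub [ 0.6686254  -0.06008977  0.214     ] ptr 50.00715400864908
```

```bash
python3 -m jog '[-0.05,-0.05,0,0.12,0,0,0.7,0,0,0,0.12,0,0,0.7,0,0,0,0.12,0,0,0.7,0,0,0,0.12,0,0,0.7,0,0,0,0.12,0,0,0.7,0,0,0,0.065,0,0,0.7,0,0,0,0,0,0,0.7,0,0,0,0,0,0,0.7]'
python3 - <<'E'
from h import *
p,R=tool();M=R.as_matrix();y1=np.degrees(np.arctan2(M[1,1],M[0,1]));print(y1,27.86-y1, sense()['moment'])
w=imaging.grab_frame('wrist')[:,:,::-1];cv2.imwrite('pics/w13.png',w)
E
```

```text
clock: 14.07
tool_pos: [0.6669, -0.0594, 0.197]
eef_rot: [1.752, 0.736, -1.761]
ft_force: [-10.7, 0.1, 8.4]
gripper_width: 0.497
-44.619908469835025 72.47990846983502 [-0.00954436  2.39623331  0.07941158]
```

View pics/w13.png

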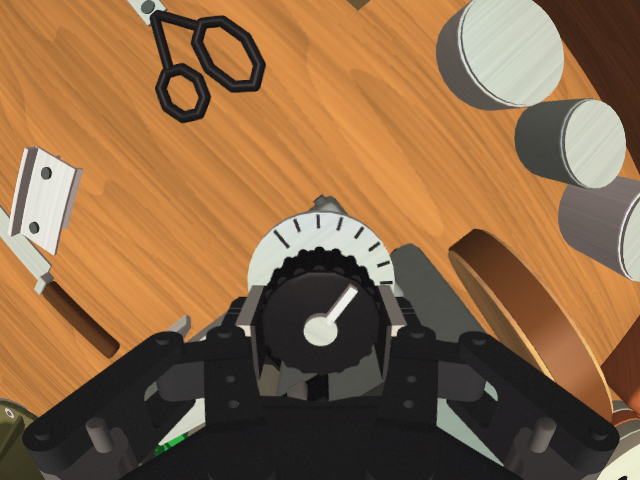

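```bash
python3 -m jog '[0,0,0,0,0,0,-0.1,0,0,0,0,0,0,-0.25,0,0,0,0,0,0,-0.35,0,0,0,0,0,0,-0.35,-1,0,0,0,0,0,-0.35,-3,0,0,0,0,0,-0.35,-4,0,0,0,0,0,-0.35,-3,0,0,0,0,0,-0.35,-1,0,0,0,0,0,-0.35,0,0,0,0,0,0,-0.35]'
python3 - <<'E'
from h import *
p,R=tool();print(p)
W=cam('wrist')
w=imaging.grab_frame('wrist')[:,:,::-1];cv2.imwrite('pics/w14.png',w)
E
```

```text
clock: 14.95
tool_pos: [0.6718, -0.0594, 0.3211]
eef_rot: [1.76, 0.731, -1.748]
ft_force: [0.3, -0.5, -0.2]
gripper_width: 0.672
[ 0.67175974 -0.05942514  0.32113671]
```

View pics/w14.png

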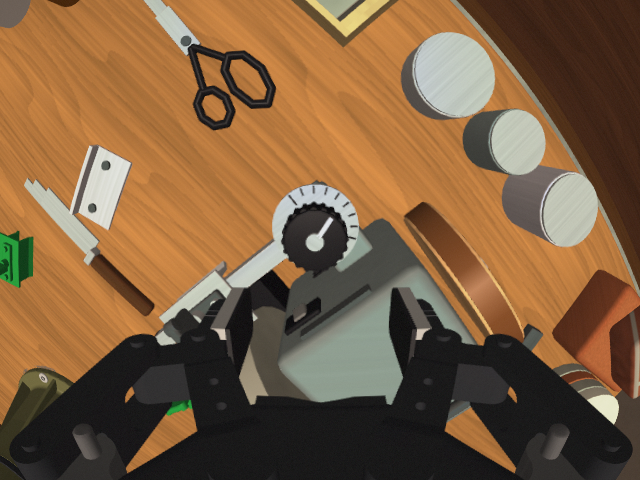

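```bash
python3 -m jog '[-2,0,0,-0.11,0,0,-1,-3,0,0,-0.11,0,0,-1,-3,0,0,-0.11,0,0,-1,-2,0,0,-0.11,0,0,-1,0,0,0,-0.11,0,0,-1,0,-2,-1,-0.11,0,0,-1,0,-3,-1,0,0,0,-1,0,-2,-1,0,0,0,-1,0,0,0,0,0,0,-1,0,0,0,0,0,0,-1]'
python3 - <<'E'
from h import *
p,R=tool();print(p)
W=cam('wrist')
w=imaging.grab_frame('wrist')[:,:,::-1];cv2.imwrite('pics/w15.png',w)
q=proj(W,[.668,-.059,.214]);s=proj(W,[.534,-.043,.16]);print(q,s)
def crop(c,h,k):
    x,y=(c-h).astype(int);print(x,y);return cv2.resize(w[y:y+2*h,x:x+2*h],None,fx=k,fy=k,interpolation=cv2.INTER_CUBIC)
cv2.imwrite('pics/w15a.png',cv2.hconcat([crop(q,40,5),crop(s,40,5)]))
s=imaging.grab_frame('side')[:,:,::-1];cv2.imwrite('pics/s15.png',s)
cv2.imwrite('pics/s15a.png',cv2.resize(s[120:230,270:390],None,fx=5,fy=5,interpolation=cv2.INTER_CUBIC))
E
```

```text
clock: 15.83
tool_pos: [0.6044, -0.0188, 0.4153]
eef_rot: [1.294, 1.153, -1.296]
ft_force: [0.0, -0.2, -0.0]
gripper_width: 0.999
[ 0.60439123 -0.01877685  0.41531916]
[392.15345361 244.41917906] [260.03611366 229.89005411]
352 204
220 189
```

View pics/w15a.png

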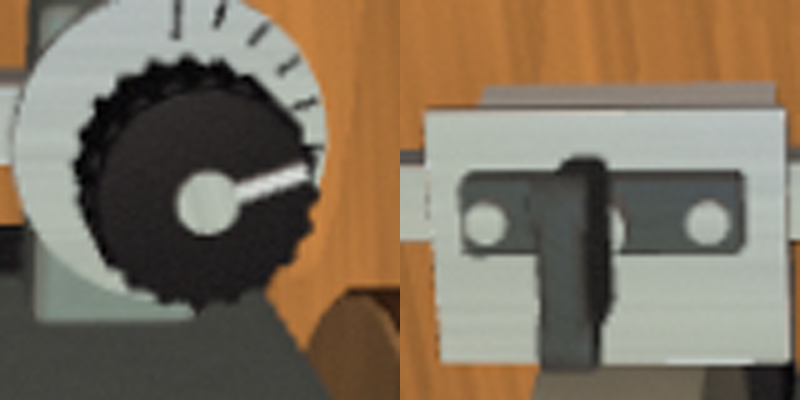

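View pics/s15a.png

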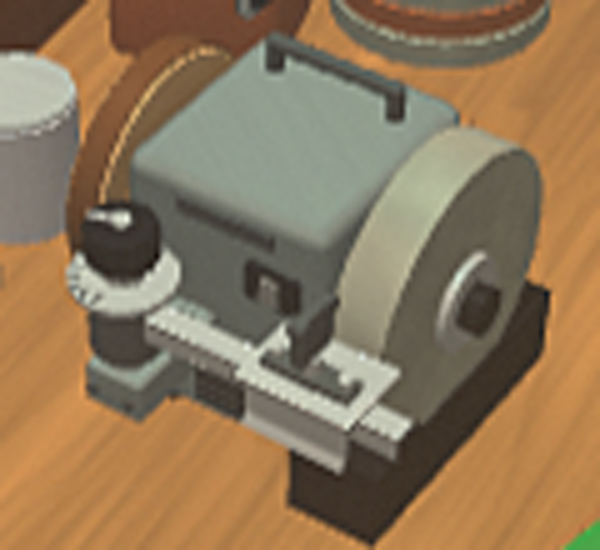

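View pics/s15.png

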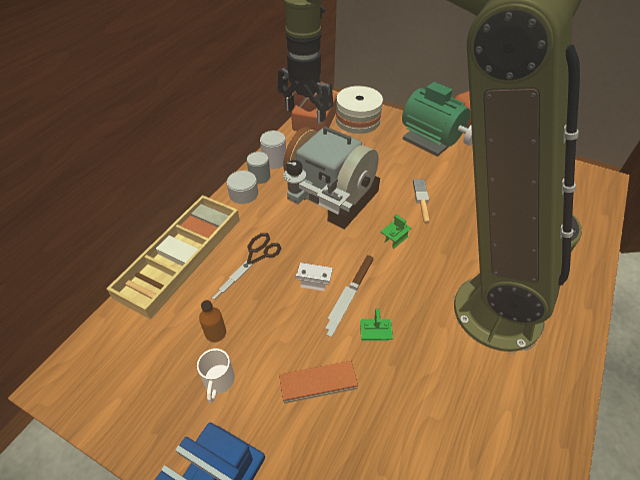

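```bash
python3 - <<'E'
from h import *
W=cam('wrist')
f=lambda x,y,o:(o[0]+x/5,o[1]+y/5)
h=onz(W,f(208,203,(352,204)),.2155);k=onz(W,f(308,171,(352,204)),.2155)
a=np.degrees(np.arctan2(*(k-h)[[1,0]]));print('ptr',a,'clicks',(83.5-a)/18)
P=np.array([onz(W,f(x,y,(220,189)),.1615) for x,y in[(25,109),(386,108),(392,362),(42,362)]])
t=np.array([.9937,-.112,0]);n=np.array([.112,.9937,0])
e=P[1]-P[0];e2=P[2]-P[3];print(np.degrees([np.arctan2(e[1],e[0]),np.arctan2(e2[1],e2[0])]),np.linalg.norm(e),np.linalg.norm(e2))
s=P.mean(0)+.007*n;print(s,'hub-seat',(h-s)@t,(h-s)@n)
E
```

```text
ptr 11.433016182318717 clicks 4.003721323204516
[-7.05059657 -6.34100726] 0.07932577646103887 0.07980959057606969
[ 0.53700243 -0.04393087  0.1615    ] hub-seat 0.13431751606263342 -0.0006383131647819951
```

```bash
python3 -c "
from plant import r
print(r.finish_job())"
```

```text
the job is handed in; nothing more can be done
None
```

I put the scissor rest on the support bar and set the height dial to the fourth click. I handed the job in at about 16 s on the clock, with the gripper clear of everything.

- **Rest:** I gripped it by the wing and lowered it until the bar carried its weight, with a contact force of about 11 N at most. I then let go without disturbing it. The last wrist view put it about 0.7 mm off centre along the bar and about 0.6 mm across. It is square to within about 0.5°, and the wide overhang faces the stone.
- **Dial:** It started on the bottom stop, with the pointer on the long mark. I turned it 72° clockwise, and after release the pointer read 4.00 clicks.
- **Other things:** In the last side view the knife rest and the other bench items stand where they were. I checked this by eye only.
- **Disagreement:** Positions along the bar differed by up to about 4 mm between wrist views taken from different heights. I therefore relied on close views showing the rest and the bar together, where the remaining disagreement was about 1 to 2 mm.

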